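Load the chilled cheese case past its catch

ROBOT

A 6-joint arm with a two-finger parallel gripper is mounted at the origin on the work surface. World frame = base frame: x ahead of the robot, y to its left, z up, the work surface at z = 0. Lengths are in m, angles in rad, forces in N, time in s.
With the tool pointing down it reaches from about 0.3 to 0.775 m from the base axis. Payload 14.6 kg.
Tool frame: the origin (TCP) lies midway between the tips of the shut fingers; the grasp point (between the pads) lies 19 mm behind it (arm.grasp_offset is the distance from the TCP to the grasp point, in m); x points along the fingers, y is the direction in which the jaws open and shut, and the axes are right-handed (so a half turn about x gives the same grasp; the last joint's range is limited). The gripper opens to 94 mm and grips with 3 to 60 N. Pads are 16 mm wide; open, the fingers measure 119 mm over their backs; the gripper's body (75 mm by 177 mm) begins 78 mm behind the grasp point.
Start: joints at [1.265, 0.3, 1.521, -0, 1.321, -0.067], TCP at [0.13, 0.534, 0.205] pointing down, gripper open.
Joint ranges: [-3.03, 3.03], [-0.79, 2.21], [0.23, 2.52], [-1.04, 4.18], [0, 3.07], [-2.55, 2.55]. Speed limits (rad/s): [2.22, 2.22, 2.57, 3.14, 3.14, 3.14].

INTERFACE

Orientations are given as [roll, pitch, yaw] about the fixed x, y, z axes, in that order (R = Rz(yaw) Ry(pitch) Rx(roll)).
In Python, from plant import arm, optics gives the robot as it stands. Calls block until the motion is done:
- arm.move_to(position, orientation): joint-space move of the TCP to a pose.
- arm.line_to(position, frame=None, vel=0.15, until_force=None): straight line of the TCP; frame=None keeps the orientation; vel is the mean speed in m/s. With until_force (N) it stops when the force on the tool has changed by that much, and returns True; else False.
- arm.move_j(angles): joint-space move.
- arm.move_gripper(opening, f_grip=None): finger opening in m; f_grip is the grip in N (None keeps the last); returns when the fingers have stopped.
- arm.hold(seconds).
- arm.ik(position, orientation): joint angles nearest the present ones, or None.
- optics.read_camera(name): name is "scene" or "top" or "wrist"; returns the picture (420x560x3 uint8, red, green, blue); there is no depth.
- optics.calibration(name): a dict with "vfov" (degrees; the focal length in pixels is half the picture's height over the tangent of half this angle, whatever the lens; pixels are square), "cx", "cy" (the principal point, pixels), "rvec" (rotation vector, rad) and "tvec" (3), from world to camera coordinates, as OpenCV has them. Camera axes: x right, y down, z forward; pixel columns grow to the right and rows downward; lengths in m; the calibration is good to about 2 mm. A picture is of the moment at which its call begins: read the wrist's pose just before it. calibration takes no time and is no camera call; for the wrist camera it gives the pose at the moment of the call.
A pose or a line that the arm cannot do raises arm.PlanningError and nothing moves.
- arm.finish_job(): hands the job in, once; it reports no verdict.
Readings, each from a call of its own:
- arm.read_clock(): time.
- arm.read_joint_pos(): joint angles.
- arm.read_dq(): joint speeds.
- arm.read_effort(): joint torques, N m.
- arm.read_eef_pos(): TCP position.
- arm.read_orientation(): TCP orientation.
- arm.read_contact_force(): force on the tool from outside, world axes, zero at the start.
- arm.read_ft_torque(): the same for the moment, N m.
- arm.read_width(): finger opening in m.
Only numpy, scipy, OpenCV 4.12 (cv2) and the standard library are available. Lean on these libraries where they do the work, as an engineer would, in place of code of your own. Each camera call takes 0.05 s, during which the arm holds its last target.

TASK

Slide the clear cover of the chilled case fully open to its stop and stand the cut wedge of cheese from the cutting board upright on the floor of the bay it uncovers, setting it down gently rather than dropping it; leave the cover fully open. The catch lever may be holding the cover and nobody can see which way frees it: try the cover, and if it is held throw the lever over to its other side. Leave the other goods where they are.

Things in the scene. Friction and masses are not known exactly. Their poses are not given: they have to be found in the camera images.
- bay (a point): centre of the floor of the left-hand bay of the steel chilled case (fixed, 240 mm deep in x, 420 mm wide in y, walls 112 mm high). This floor is 16 mm above the table; inside, the bay is 188 mm (x) by 198 mm (y), open from above once the cover is slid away. Axes of the case: x to its back, away from the robot, y to its left, z up. The right-hand bay (-y) has a fixed clear pane.
- cover (a joint): clear cover (0.7 kg, its sheet's top face 112 mm above the table) over the left-hand bay: how far it is slid along the case's -y, 0 = shut, 0.19 m = fully open at its stop, over the fixed pane. Free, it slides easily (1 N, plus 4 N per m/s); held by the catch, it gives about 3 mm and stops dead.
- cover_grip (a point): centre of the cover's black upright grip, an upright plate 90 mm long along the case's x, 14 mm thick along the case's y, 40 mm high, standing on the cover near its left end; moves with the cover. This point is 20 mm above the cover's top face and 132 mm above the table
- catch (a joint): black toggle lever on the near rail of the case. It leans toward the robot (case -x) at -0.55 rad or away (case +x) at +0.55 rad and falls to the side it is nearer (under 0.5 N at the tip). Leaning one way it holds the cover, the other way it frees it; which is which differs from start to start, is not marked and cannot be seen: only trying the cover tells.
- catch_tip (a point): centre of the lever's tip, a round bar 22 mm thick and 20 mm long along the case's y; 55 mm from the lever's hinge axis; moves with the lever
- catch_foot (a point): top of the steel rail (40 mm wide, along the near wall) under the lever, 112 mm above the table; the lever's hinge axis passes 4 mm above this point, along the case's y. Axes are those of the case
- slab_mid (a point): cut wedge of cheese standing on the cutting board (board 15 mm thick, 260 x 170 mm): its middle, 40 mm above its underside. 0.3 kg. 90 mm long along its x; its side faces, across its y, are 36 mm apart at the narrow end (-x) and 50 mm at the rind end (+x), 43 mm in the middle; its top slopes from 68 mm high at the narrow end to 84 mm at the rind end. z is up
- small_round: pale round cheese, 54 mm across, 35 mm high, standing in the back left corner of the bay: a bystander. Origin at its underside
- nub: low cheese offcut, 45 mm long, 28 mm high, on the cutting board beside the wedge: a bystander. Origin at its underside
- jar: closed jar, 60 mm across, 85 mm high, standing on the table: a bystander. Origin at its underside
- packet: flat wrapped packet, 100 x 60 x 30 mm, on the table: a bystander. Origin at its underside
- knife: flat-bladed cheese tool with a wooden handle, 200 mm long, lying on the table: a bystander. Origin at its underside
- salami: salami, 44 mm thick, 160 mm long, lying on the table: a bystander. Origin at its underside
Mind the look-alikes: they are no part of the job. Leave any green or red look-alike of the part that bears slab_mid alone.

How it is judged:
On the way:
1. the cover is slid fully open (value of joint cover above 0.175 m), for 0.2 s.
At the end, for the whole second after the job is handed in: The cover is within 20 mm of its open stop; the wedge stands upright (within 0.12 rad) at rest on the floor of the left-hand bay, its middle 34 to 46 mm above the floor, within 80 mm of the bay's centre along the case's x and 85 mm along its y (value of joint cover above 0.17 m and x of slab_mid in the frame of bay between -0.08 and 0.08 m and y of slab_mid in the frame of bay between -0.085 and 0.085 m and z of slab_mid in the frame of bay between 0.034 and 0.046 m and angle between slab_mid's own z axis and vertical below 0.12 rad and linear speed of slab below 0.02 m/s); the robot touches nothing.
It fails at once if the wedge is dropped: it moves faster than 0.6 m/s with no finger on it (a fall of about 2 cm) (contact force between the fingers and slab below 0.05 N and linear speed of slab above 0.6 m/s).
It fails at once if one of the other goods is moved by more than 40 mm (distance of any of small_round, nub, jar, packet, knife, salami from where it was at the start of the episode above 0.04 m).
It also fails if it takes over 72 s, if anything falls off the work surface, if the arm or the gripper's body presses on something with over 40 N, if the wrist force passes 120 N, or if a joint passes its speed limit or range.

## Working session

There is one attempt and no reset: what is moved stays moved. The work goes in short steps, each a Python script; the robot and the scene stay as the last script left them, time stands still between calls to the robot, and variables do not carry over. Pictures are saved under pics/ and viewed, and the job is handed in when it is done.

```bash
ls; mkdir -p pics; cat > h.py <<'E'
import numpy as np, cv2
from plant import arm, optics
def save(n,im): cv2.imwrite('pics/'+n+'.png',cv2.cvtColor(im,cv2.COLOR_RGB2BGR))
def cal(n):
    c=optics.calibration(n); R=cv2.Rodrigues(np.array(c['rvec'],float))[0]; t=np.array(c['tvec'],float).ravel()
    f=210/np.tan(np.radians(c['vfov'])/2); return f,c['cx'],c['cy'],R,t,c
def ray(C,u,v):
    f,cx,cy,R,t,c=C; d=R.T@np.array([(u-cx)/f,(v-cy)/f,1]); return -R.T@t,d
def onz(C,u,v,z):
    o,d=ray(C,u,v); return o+d*(z-o[2])/d[2]
def proj(C,p):
    f,cx,cy,R,t,c=C; q=R@np.array(p,float)+t; return np.array([cx+f*q[0]/q[2],cy+f*q[1]/q[2]])
def tri(*rs):
    A=np.zeros((3,3));b=np.zeros(3)
    for o,d in rs:
        d=d/np.linalg.norm(d);P=np.eye(3)-np.outer(d,d);A+=P;b+=P@o
    p=np.linalg.solve(A,b); return p,[np.linalg.norm(np.cross(p-o,d/np.linalg.norm(d))) for o,d in rs]
E
python3 - <<'E'
from h import *
for n in ['scene','top','wrist']:
    im=optics.read_camera(n); save(n+'0',im); np.save('pics/'+n+'0.npy',im); C=cal(n); print(n,C[5], -C[3].T@C[4])
print(arm.read_clock(),arm.read_eef_pos(),arm.read_orientation(),arm.grasp_offset)
E
```

```text
pics
scene {'vfov': 43.11928665397246, 'cx': 286.7633704178545, 'cy': 212.0281466114945, 'rvec': array([ 2.3340538 ,  0.73593813, -0.28053732]), 'tvec': array([-0.29363979, -0.23050179,  1.86043289])} [ 1.0456401  -0.96748567  1.25346488]
top {'vfov': 53.88457617828466, 'cx': 274.359259048094, 'cy': 207.13720020136134, 'rvec': array([ 2.13295714, -2.07514711,  0.22894648]), 'tvec': array([-0.18310799,  0.51018923,  1.16331709])} [ 0.24961342 -0.17595684  1.24653943]
wrist {'vfov': 71.55283381840245, 'cx': 280.6130185161082, 'cy': 211.5161629261596, 'rvec': array([-2.31397016, -1.81806812, -0.21971665]), 'tvec': array([-0.54952876, -0.02530145,  0.39013278])} [0.06327614 0.55059794 0.38427027]
0.15 [0.130043   0.5342157  0.20505029] [-1.67354016  1.56998646 -1.91235549] 0.0188
```

View pics/scene0.png

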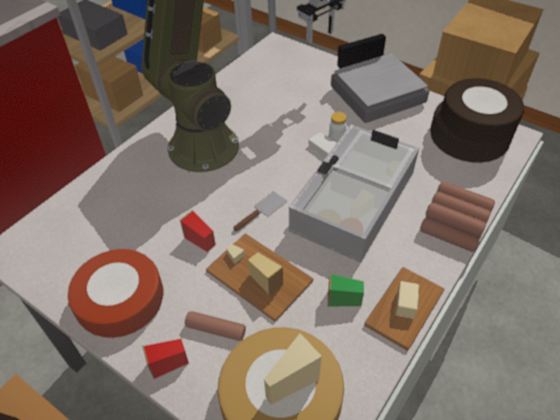

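View pics/top0.png

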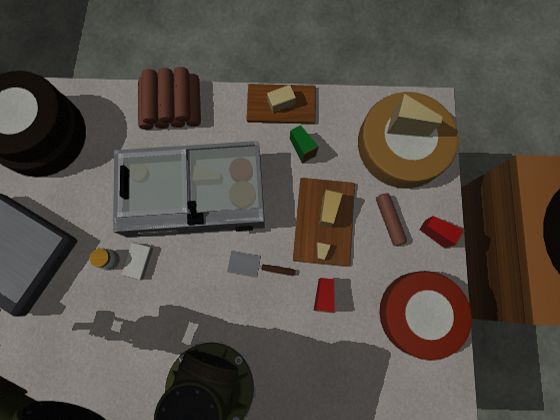

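View pics/wrist0.png

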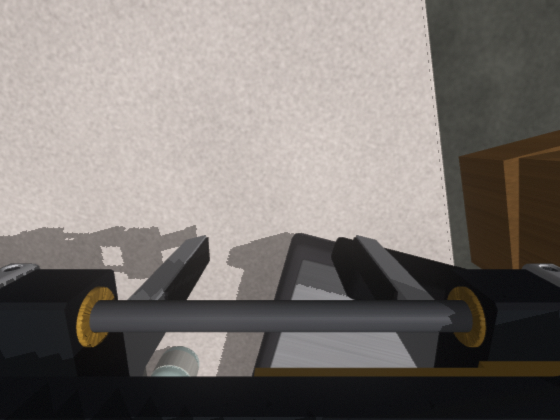

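The scene shows the case with its black grip at top (124,182) / scene (385,139), and the catch at top (195,212) / scene (327,165).

Wedge candidates, by top-view pixel:
- The yellow wedge at (330,207), on a 260x170 board with an offcut.
- The yellow block at (282,98), on a smaller board.
- The large wedge at (410,115), on a wheel.
- The green one at (303,143), and the red ones at (326,295) and (441,230).

The wedge at (330,207) fits, because the nub lies beside it at (323,250). I'll confirm it in an enlarged crop.

```bash
python3 - <<'E'
from h import *
t=np.load('pics/top0.npy'); s=np.load('pics/scene0.npy')
save('cropcheese',np.hstack([cv2.resize(t[170:275,285:365],None,fx=5,fy=5,interpolation=2)[:500],cv2.resize(s[230:320,200:320],None,fx=3.3,fy=3.3,interpolation=2).__class__(0) if 0 else cv2.resize(s[230:330,205:285],(400,500),interpolation=2)]))
save('cropcase_t',cv2.resize(t[130:250,100:275],None,fx=4.5,fy=4.5,interpolation=2))
save('cropcase_s',cv2.resize(s[120:260,280:430],None,fx=4.2,fy=4.2,interpolation=2))
E
```

```text
(no output)
```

View pics/cropcheese.png

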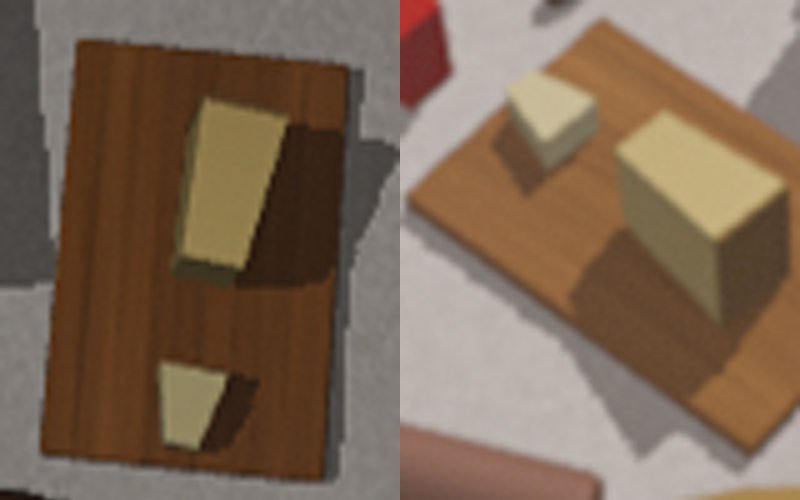

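View pics/cropcase_t.png

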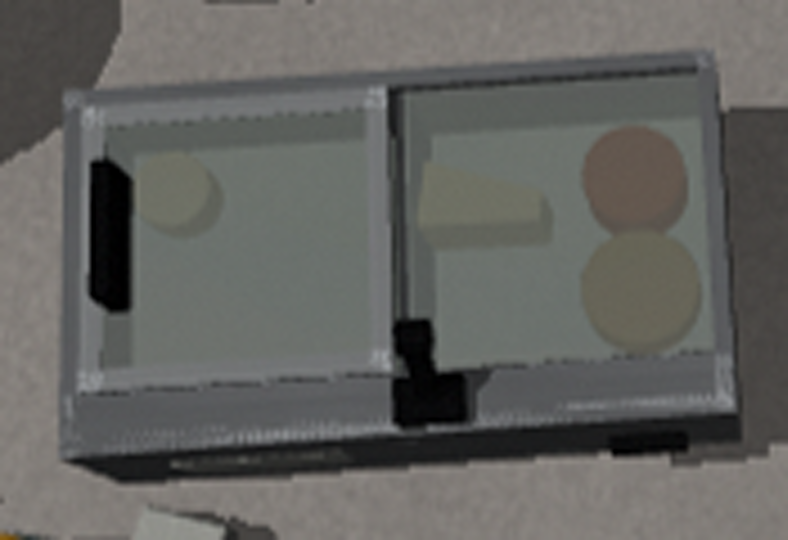

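View pics/cropcase_s.png

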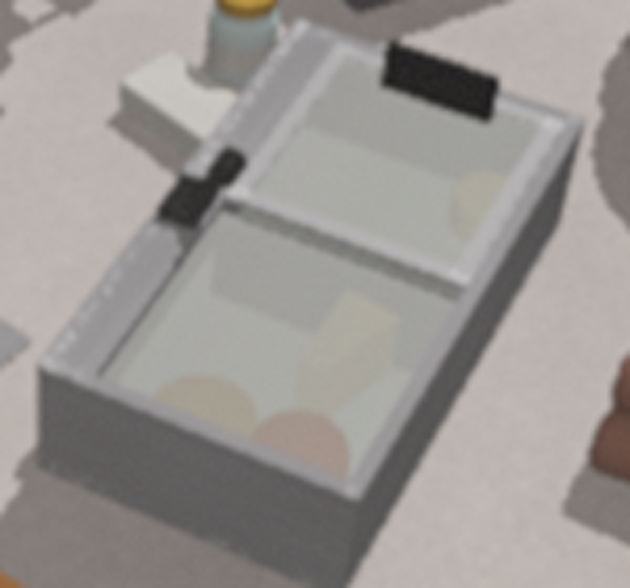

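The crop confirms it: a tall yellow wedge stands beside the offcut, narrow end toward the robot. The lever leans away (+x). Next I'll measure everything from the two views.

```bash
python3 - <<'E'
from h import *
t=np.load('pics/top0.npy'); s=np.load('pics/scene0.npy'); T=cal('top'); S=cal('scene')
def bl(im,lo,hi,box):
    x0,y0,x1,y1=box; m=cv2.inRange(im,lo,hi); k=np.zeros_like(m);k[y0:y1,x0:x1]=m[y0:y1,x0:x1]
    n,l,st,c=cv2.connectedComponentsWithStats(k); i=1+np.argmax(st[1:,4]); return (l==i).astype(np.uint8),st[i],c[i]
g={}
for n,im,b1,b2 in[('t',t,(115,160,135,205),(180,195,215,230)),('s',s,(365,125,405,155),(314,150,345,178))]:
    for w,b in (('grip',b1),('lev',b2)):
        m,st,c=bl(im,(0,0,0),(45,45,45),b); g[n+w]=c; print(n,w,st,c, cv2.minAreaRect(cv2.findContours(m,0,1)[0][0]))
print('grip',tri(ray(T,*g['tgrip']),ray(S,*g['sgrip'])))
print('lev',tri(ray(T,*g['tlev']),ray(S,*g['slev'])))
P=[onz(T,100+x/4.5,130+y/4.5,.112) for x,y in[(68,95),(713,55),(65,455),(740,410)]]
for p in P: print(p)
print('scene rim: near-right, far-right, far-left, near-left')
for x,y in [(42,368),(358,492),(580,118),(300,25)]: print(onz(S,280+x/4.2,120+y/4.2,.112))
print('far-right tri',tri(ray(T,100+713/4.5,130+55/4.5),ray(S,280+358/4.2,120+492/4.2)))
print('near-right tri',tri(ray(T,100+740/4.5,130+410/4.5),ray(S,280+42/4.2,120+368/4.2)))
print('far-left tri',tri(ray(T,100+68/4.5,130+95/4.5),ray(S,280+580/4.2,120+118/4.2)))
# grip corner ends top
print('tip T/S', tri(ray(T,100+415/4.5,130+335/4.5),ray(S,280+232/4.2,120+162/4.2)))
# wedge top corners in top crop (5x off 285,170) and scene crop(5x off 205,230)
tc=dict(rl=(205,98),rr=(288,120),nr=(245,272-0),nl=(183,258))
sc=dict(rl=(783,185),rr=(717,240),nr=(618,150),nl=(665,110))
for k in tc:
    print(k,tri(ray(T,285+tc[k][0]/5,170+tc[k][1]/5),ray(S,205+(sc[k][0]-400)/5,230+sc[k][1]/5)))
E
```

```text
t grip [120 165   9  34 285] [124.         181.88421053] ((124.0, 181.5), (8.0, 33.0), 0.0)
t lev [187 200  19  25 288] [194.02430556 214.19097222] ((196.0, 212.0), (18.0, 24.0), 0.0)
s grip [372 132  26  16 219] [384.543379   139.26027397] ((384.2500305175781, 139.25), (25.930675506591797, 8.538147926330566), 18.434947967529297)
s lev [331 161   4   2   5] [332.8 161.8] ((332.6499938964844, 161.95001220703125), (0.9486832022666931, 3.1622774600982666), 71.56504821777344)
grip (array([0.55986334, 0.25481719, 0.12881148]), [np.float64(4.062432833662784e-05), np.float64(4.0624328336517814e-05)])
lev (array([0.47833758, 0.05707482, 0.13679331]), [np.float64(0.009593592817568282), np.float64(0.009593592817568372)])
[0.65633777 0.29698825 0.112     ]
[ 0.6951552  -0.11764575  0.112     ]
[0.4221897  0.27271238 0.112     ]
[ 0.46186822 -0.14277093  0.112     ]
scene rim: near-right, far-right, far-left, near-left
[ 0.47053152 -0.14187317  0.112     ]
[ 0.70031446 -0.1126159   0.112     ]
[0.65976554 0.29636176 0.112     ]
[0.43142771 0.26922774 0.112     ]
far-right tri (array([ 0.69812055
[... 286 characters left out ...]
2007]), [np.float64(0.0008627623532858477), np.float64(0.0008627623532860527)])
tip T/S (array([0.49451985, 0.05343666, 0.16434856]), [np.float64(0.0030432191000295027), np.float64(0.0030432191000295795)])
rl (array([ 0.5629937 , -0.31565662,  0.09578606]), [np.float64(0.001296465024218322), np.float64(0.0012964650242182885)])
rr (array([ 0.55287995, -0.36298397,  0.0928167 ]), [np.float64(0.0025271121598869914), np.float64(0.0025271121598869134)])
nr (array([ 0.46677621, -0.33932529,  0.07733339]), [np.float64(0.0035424228702752533), np.float64(0.0035424228702751904)])
nl (array([ 0.47304593, -0.30395398,  0.07957665]), [np.float64(0.0028227818899787048), np.float64(0.0028227818899786037)])
```

Results agree with the text: grip at z=0.129 (text 0.132), rim at about 0.111, lever tip at 0.164, and wedge top edges at 0.078 to 0.095 (text 0.083 to 0.099). The case yaw is about 0.096 rad. I'll straddle the grip plate and try the cover.

```bash
cat >> h.py <<'E'
from scipy.spatial.transform import Rotation as Ro
YC=0.096
cx_=np.array([np.cos(YC),np.sin(YC),0]); cy_=np.array([-np.sin(YC),np.cos(YC),0])
CEN=np.array([0.563,0.0775,0]); BAY=CEN+0.103*cy_+0.014*cx_
def case(x,y,z): return CEN+x*cx_+y*cy_+np.array([0,0,z])
def ori(jaw):  # jaw yaw: world angle of tool y axis
    y=np.array([np.cos(jaw),np.sin(jaw),0]);x=np.array([0,0,-1.]);z=np.cross(x,y)
    import warnings
    with warnings.catch_warnings():
        warnings.simplefilter('ignore'); return Ro.from_matrix(np.c_[x,y,z]).as_euler('xyz')
def best(p,jaw):
    c=[]
    for j in (jaw,jaw+np.pi):
        q=arm.ik(p,ori(j))
        if q is not None: c.append((np.abs(np.array(q)-arm.read_joint_pos()).max(),j,q))
    return min(c,key=lambda a:a[0]) if c else None
def st(m=''): print(m,'t',round(arm.read_clock(),2),'tcp',np.round(arm.read_eef_pos(),4),'F',np.round(arm.read_contact_force(),1),'w',round(arm.read_width(),4))
E
python3 - <<'E'
from h import *
G=np.array([0.560,0.2548,0])
print(BAY)
b=best(G+[0,0,.21],YC+np.pi/2); print(b)
arm.move_gripper(0.07)
arm.move_to(G+[0,0,.21],ori(b[1])); st('hover')
im=optics.read_camera('wrist'); save('w1',im)
print(arm.line_to(G+[0,0,.124],vel=.12,until_force=8)); st('down')
p=np.array(arm.read_eef_pos())
print(arm.line_to(p-cy_*.06,vel=.05,until_force=8)); st('push')
E
```

```text
[0.56706272 0.18136768 0.        ]
(np.float64(1.2327088477535044), 1.6667963267948966, array([ 3.67480236e-01,  4.43799759e-01,  1.31466484e+00, -4.44089210e-16,
        1.38312805e+00, -1.29931609e+00]))
hover t 2.58 tcp [0.5596 0.2555 0.21  ] F [-0.4 -0.2 -0.9] w 0.0698
False
down t 3.5 tcp [0.5603 0.255  0.1248] F [ 0.2 -0.1  0.2] w 0.0702
True
push t 4.23 tcp [0.5633 0.2223 0.1244] F [0.4 6.9 2.8] w 0.0698
```

View pics/w1.png

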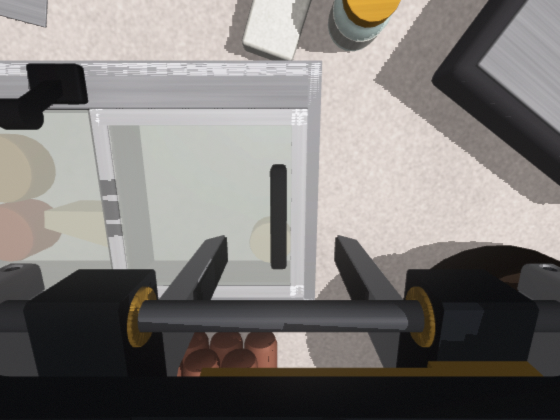

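The wrist view shows the plate at (278,217), between the fingers. The push stopped after 28 mm of free gap plus about 5 mm, so the cover looks held. I'll push once more to be sure.

```bash
python3 - <<'E'
from h import *
p=np.array(arm.read_eef_pos())
print(arm.line_to(p-cy_*.03,vel=.04,until_force=10)); st('push2')
q=np.array(arm.read_eef_pos()); print('moved',(p-q)@cy_)
arm.line_to(q+cy_*.03,vel=.12); 
q=np.array(arm.read_eef_pos()); arm.line_to([q[0],q[1],.21],vel=.2); st('up')
t=optics.read_camera('top'); save('top1',t)
save('top1c',cv2.resize(t[130:250,100:275],None,fx=4.5,fy=4.5,interpolation=2))
E
```

```text
True
push2 t 4.48 tcp [0.5633 0.2224 0.1243] F [1.1 6.8 2.8] w 0.0704
moved -0.0001409052638782648
up t 5.46 tcp [0.5601 0.2517 0.2088] F [ 0.8 -0.1 -0.3] w 0.0702
```

View pics/top1c.png

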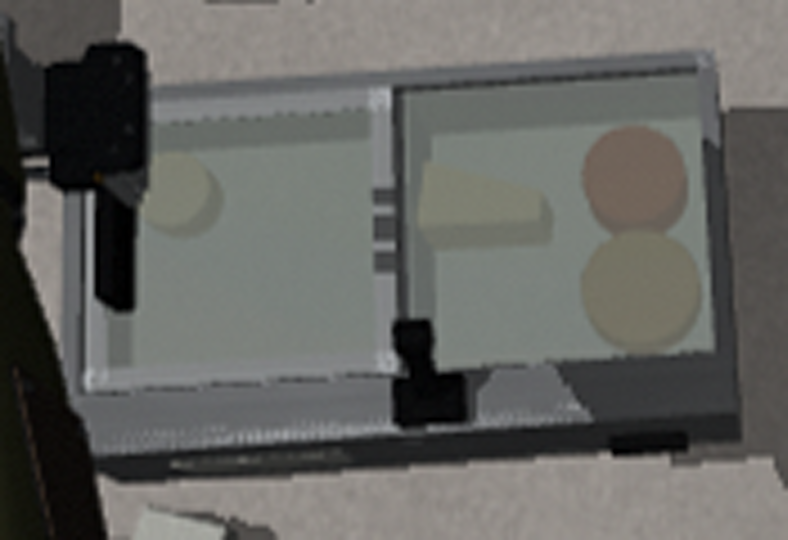

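The cover moved only about 0 mm more, and the top view shows the lever still leaning away (tip at crop (415,335)). So it is held, and I'll throw the lever toward the robot.

```bash
python3 - <<'E'
from h import *
tip=np.array([0.4945,0.0534,0])
s=tip+.037*cx_
arm.move_gripper(0.0)
b=best(s+[0,0,.215],YC+np.pi/2); print(b[0])
arm.move_to(s+[0,0,.215],ori(b[1])); st('hover')
print(arm.line_to(s+[0,0,.147],vel=.12,until_force=8)); st('down')
print(arm.line_to(s-.072*cx_+[0,0,.147],vel=.08,until_force=12)); st('push')
p=np.array(arm.read_eef_pos())
arm.line_to(p+.03*cx_,vel=.15); arm.line_to(p+.03*cx_+[0,0,.07],vel=.2)
t=optics.read_camera('top'); save('top2c',cv2.resize(t[130:250,100:275],None,fx=4.5,fy=4.5,interpolation=2))
t=optics.read_camera('scene'); save('sc2c',cv2.resize(t[120:260,280:430],None,fx=4.2,fy=4.2,interpolation=2))
st()
E
```

```text
0.3233846127630553
hover t 7.43 tcp [0.5316 0.0578 0.2151] F [-0.2  0.5  0.4] w 0.0006
False
down t 8.15 tcp [0.5317 0.0573 0.1476] F [ 0.6 -0.1  0.4] w 0.0002
False
push t 9.2 tcp [0.46   0.0501 0.147 ] F [ 0.3 -0.6  0.3] w 0.0007
 t 10.15 tcp [0.4891 0.0529 0.2158] F [ 1.   0.6 -0.2] w 0.0006
```

View pics/top2c.png

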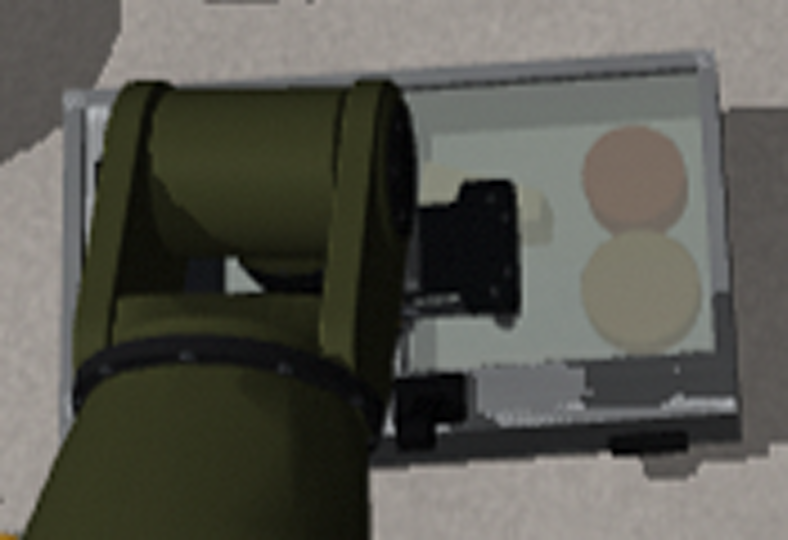

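View pics/sc2c.png

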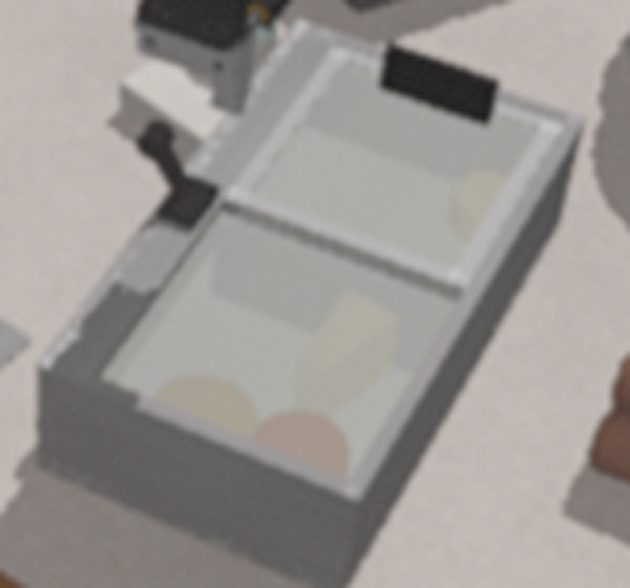

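The lever now leans toward the robot (scene crop tip at (155,135)). I'll slide the cover.

```bash
python3 - <<'E'
from h import *
G=np.array([0.560,0.2548,0])
b=best(G+[0,0,.215],YC+np.pi/2)
arm.move_to(G+[0,0,.215],ori(b[1])); arm.move_gripper(.055); st('hover')
print(arm.line_to(G+[0,0,.124],vel=.15,until_force=8)); st('down')
p=np.array(arm.read_eef_pos())
print(arm.line_to(p-cy_*.235,vel=.09,until_force=14)); st('push')
q=np.array(arm.read_eef_pos()); print('moved',(p-q)@cy_)
E
```

```text
hover t 11.97 tcp [0.56   0.2548 0.215 ] F [-0.8  0.8  0. ] w 0.0545
False
down t 12.72 tcp [0.5604 0.255  0.125 ] F [-0.1 -0.6  0.6] w 0.0552
True
push t 14.79 tcp [0.5806 0.0439 0.1247] F [-0.8  4.6  2.6] w 0.0547
moved 0.2120302657490678
```

It moved 212 mm, against an expected 20 + 190. I'll lift off and look at the wedge with the wrist camera from above.

```bash
python3 - <<'E'
from h import *
q=np.array(arm.read_eef_pos())
arm.line_to(q+cy_*.02,vel=.12); arm.line_to(q+cy_*.02+[0,0,.10],vel=.25)
W=np.array([.514,-.3305,0]); wy=-.1985
arm.move_gripper(.08)
b=best(W+[0,0,.25],wy+np.pi/2); print(b)
arm.move_to(W+[-.0,0,.25],ori(b[1])); st('hoverW')
C=cal('wrist'); im=optics.read_camera('wrist'); save('w3',im); np.save('pics/w3.npy',im); np.save('pics/w3cal.npy',np.array([C],dtype=object),allow_pickle=True)
s=optics.read_camera('scene'); save('sc3',s); np.save('pics/sc3.npy',s)
t=optics.read_camera('top'); save('top3',t); np.save('pics/top3.npy',t)
E
```

```text
(np.float64(0.6777947255265356), 1.3722963267948964, array([-0.63136503,  0.41131989,  1.26858064,  0.        ,  1.46169212,
       -2.00366135]))
hoverW t 17.73 tcp [ 0.5145 -0.3296  0.25  ] F [ 0.6 -0.4 -0.6] w 0.0802
```

View pics/w3.png

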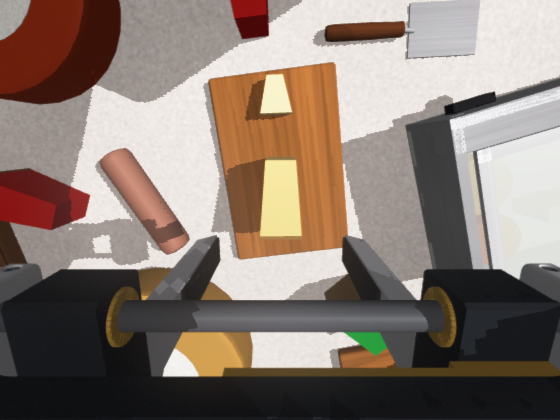

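View pics/top3.png

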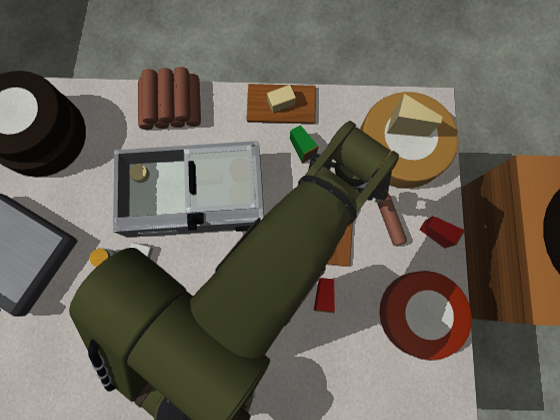

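View pics/sc3.png

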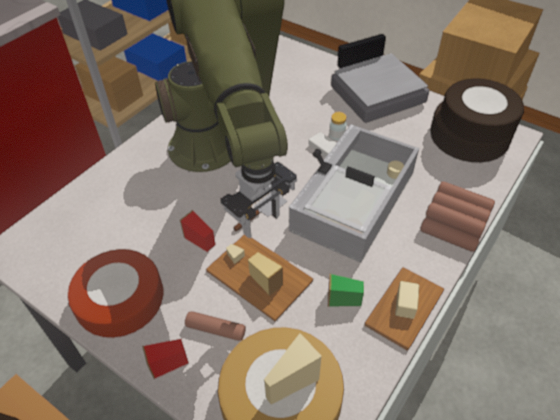

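The cover is open: the grip is at top (192,178) and the bay is uncovered, with the small round at top (139,172). In the wrist view the wedge top has corners at (267,160), (297,160), (301,236) and (260,236). I'll refine the wedge and the bay.

```bash
python3 - <<'E'
from h import *
w=np.load('pics/w3.npy'); C=np.load('pics/w3cal.npy',allow_pickle=True)[0]; T=cal('top'); S=cal('scene')
hsv=cv2.cvtColor(w,cv2.COLOR_RGB2HSV); m=cv2.inRange(hsv,(18,50,150),(35,255,255)); k=np.zeros_like(m);k[145:245,240:320]=m[145:245,240:320]
c=max(cv2.findContours(k,0,1)[0],key=cv2.contourArea); print(cv2.approxPolyDP(c,4,True).reshape(-1,2).tolist(), cv2.contourArea(c))
wc=dict(nl=(297,160),nr=(267,160),rl=(301,236),rr=(260,236))
tc=dict(rl=(205,98),rr=(288,120),nr=(239,272),nl=(183,258))
sc=dict(rl=(783,185),rr=(717,240),nr=(618,150),nl=(665,110))
P={}
for k in wc:
    r=[ray(C,*wc[k]),ray(S,205+(sc[k][0]-400)/5,230+sc[k][1]/5),ray(T,285+tc[k][0]/5,170+tc[k][1]/5)]
    print(k,tri(*r)[0],tri(r[0],r[1])[0], onz(C,*wc[k],.099 if k[0]=='r' else .083)); P[k]=onz(C,*wc[k],.099 if k[0]=='r' else .083)
n=(P['nl']+P['nr'])/2;r=(P['rl']+P['rr'])/2;print('mid',(n+r)/2,'yaw',np.arctan2(*(r-n)[1::-1]),np.linalg.norm(r-n))
t=np.load('pics/top3.npy'); save('t3c',cv2.resize(t[130:250,100:275],None,fx=4.5,fy=4.5,interpolation=2))
s=np.load('pics/sc3.npy'); save('s3c',cv2.resize(s[120:260,280:430],None,fx=4.2,fy=4.2,interpolation=2))
E
```

```text
[[266, 159], [260, 236], [300, 236], [295, 160]] 2726.0
nl [ 0.47327363 -0.30314919  0.07939648] [ 0.47417444 -0.30143695  0.07836778] [ 0.47360086 -0.30186123  0.083     ]
nr [ 0.46662103 -0.33701469  0.07483951] [ 0.46771197 -0.33626611  0.07539897] [ 0.46670442 -0.33635271  0.083     ]
rl [ 0.56278822 -0.31504921  0.09518771] [ 0.56304198 -0.31396725  0.09414482] [ 0.56120227 -0.31419308  0.099     ]
rr [ 0.55309007 -0.36299482  0.09311064] [ 0.55414952 -0.36216218  0.09326681] [ 0.55162193 -0.36210703  0.099     ]
mid [ 0.51328237 -0.32862851  0.091     ] yaw -0.2172800272917643 0.08977379357400028
```

View pics/t3c.png

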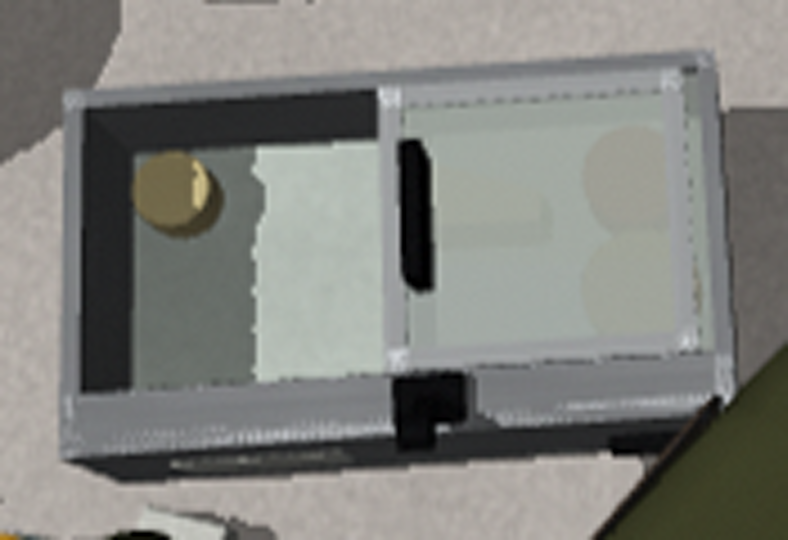

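View pics/s3c.png

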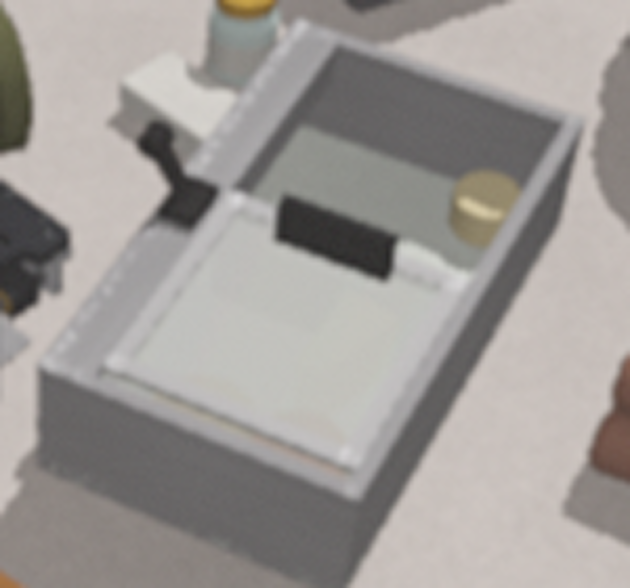

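```bash
python3 - <<'E'
from h import *
T=cal('top'); S=cal('scene')
t=lambda x,y:ray(T,100+x/4.5,130+y/4.5)
s=lambda x,y:ray(S,280+x/4.2,120+y/4.2)
def rel(p): d=np.array(p)-BAY; return np.round([d@cx_,d@cy_,p[2]],4)
def R(n,a,b): p,e=tri(t(*a),s(*b)); print(n,rel(p),np.round(p,4),np.round(e[0],4))
R('floor near-left',(133,388),(308,126))
R('round top',(172,190),(487,192))
R('bay rim near-left',(82,392),(238,193) if 0 else (340,45))
R('bay rim far-left',(82,110),(562,128))
R('grip',(415,215),(336,238))
for a in [(133,152),(133,388),(385,378)]: print('floor T',rel(onz(T,100+a[0]/4.5,130+a[1]/4.5,.016)))
for a in [(82,110),(378,92),(80,392),(385,375)]: print('rim T',rel(onz(T,100+a[0]/4.5,130+a[1]/4.5,.112)))
g0=onz(T,124,181.9,.142);g1=onz(T,100+417/4.5,130+215/4.5,.142);print('grip slid',(g0-g1)@cy_,rel(g1))
E
```

```text
floor near-left [-0.0904  0.0772  0.0461] [0.4696 0.2496 0.0461] 0.0117
round top [0.0546 0.0616 0.0475] [0.6155 0.2479 0.0475] 0.0019
bay rim near-left [-0.0931  0.099   0.1054] [0.4649 0.271  0.1054] 0.0023
bay rim far-left [0.093  0.1012 0.101 ] [0.65  0.291 0.101] 0.0004
grip [ 1.000e-04 -1.167e-01  1.277e-01] [0.5784 0.0652 0.1277] 0.0012
floor T [0.093  0.0974 0.016 ]
floor T [-0.0745  0.0961  0.016 ]
floor T [-0.0793 -0.0736  0.016 ]
rim T [0.0891 0.0974 0.112 ]
rim T [ 0.0883 -0.0929  0.112 ]
rim T [-0.0963  0.0961  0.112 ]
rim T [-0.0985 -0.0933  0.112 ]
grip slid 0.19049966657506076 [-0.0054 -0.1214  0.142 ]
```

```bash
python3 - <<'E'
from h import *
W=np.array([.5137,-.329,0]); wy=-.212
wx=np.array([np.cos(wy),np.sin(wy),0]); g=W+.002*wx
b=best(g+[0,0,.16],wy+np.pi/2)
arm.move_to(g+[0,0,.16],ori(b[1]))
print(arm.line_to(g+[0,0,.046],vel=.1,until_force=6)); st('down')
arm.move_gripper(0.02,20); st('grip')
print('rpy jaw', np.round(Ro.from_euler('xyz',arm.read_orientation()).as_matrix(),3).tolist())
w=optics.read_camera('wrist'); save('w4',w)
E
```

```text
False
down t 19.62 tcp [ 0.516  -0.3296  0.0467] F [-1.2  0.4 -0.2] w 0.0803
grip t 20.27 tcp [ 0.5157 -0.3295  0.046 ] F [ 0.3 -0.5 -0.2] w 0.0442
rpy jaw [[0.0, 0.21, 0.978], [-0.0, 0.978, -0.21], [-1.0, -0.0, 0.0]]
```

View pics/w4.png

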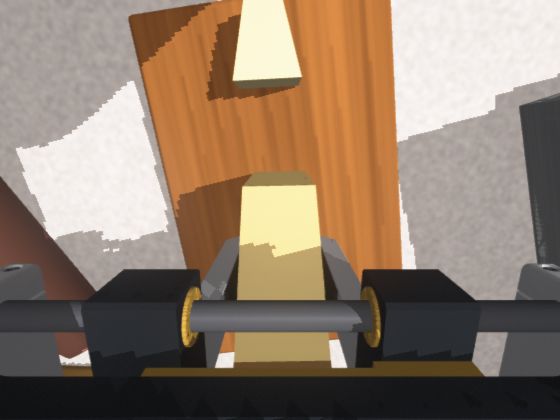

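The wedge sits centred between the jaws at 44 mm width, as expected, and the cover measures 190 mm open. Lifting and carrying it to the bay next.

```bash
python3 - <<'E'
from h import *
p=np.array(arm.read_eef_pos())
arm.line_to([p[0],p[1],.23],vel=.12); st('lift')
tgt=BAY-.02*cx_+.005*cy_+.002*cx_
b=best(tgt+[0,0,.23],YC+np.pi/2); print(b)
arm.move_to(tgt+[0,0,.23],ori(b[1])); st('above')
w=optics.read_camera('wrist'); save('w5',w)
s=optics.read_camera('scene'); save('s5',cv2.resize(s[60:270,260:430],None,fx=3,fy=2.8,interpolation=2))
E
```

```text
lift t 22.01 tcp [ 0.5155 -0.3294  0.2293] F [-1.1 -0.2 -1.9] w 0.0443
(np.float64(0.8898037993567544), 1.6667963267948966, array([ 2.61320388e-01,  3.47651396e-01,  1.40091091e+00, -4.44089210e-16,
        1.39303035e+00, -1.40547594e+00]))
above t 23.88 tcp [0.549  0.1838 0.23  ] F [ 0.3 -0.3 -3.3] w 0.0442
```

View pics/w5.png

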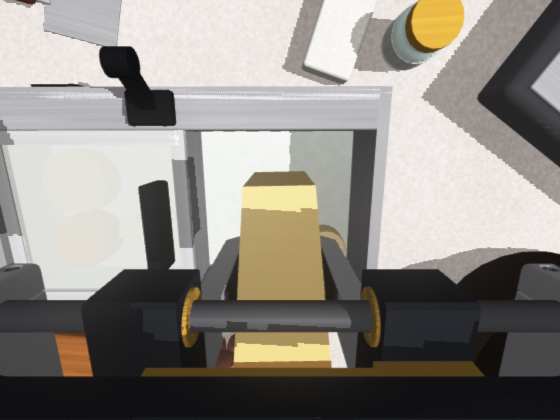

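View pics/s5.png

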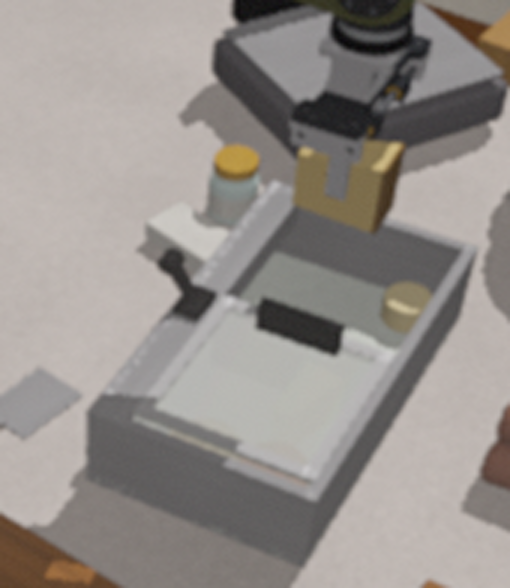

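The wedge is upright in the grip with weight -3.3 N, over the open bay. I'll lower it, going slowly over the last part.

```bash
python3 - <<'E'
from h import *
p=np.array(arm.read_eef_pos())
print(arm.line_to([p[0],p[1],.065],vel=.12,until_force=8)); st('mid')
arm.hold(.2)
print(arm.line_to([p[0],p[1],.040],vel=.02,until_force=2.5)); st('touch')
w=optics.read_camera('wrist'); save('w6',w)
E
```

```text
False
mid t 25.5 tcp [0.5493 0.1839 0.0657] F [ 1.  -0.4 -2.3] w 0.0442
True
touch t 26.57 tcp [0.5489 0.1837 0.0469] F [-0.2 -0.9  4.3] w 0.044
```

View pics/w6.png

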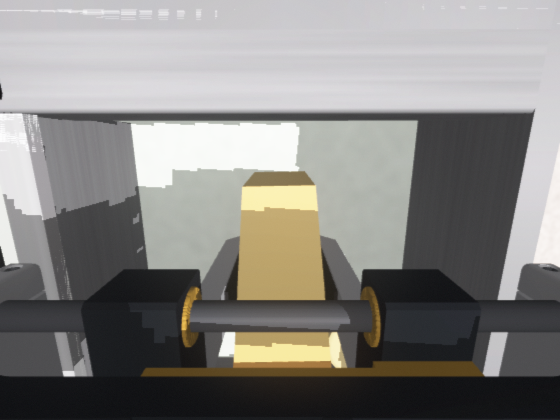

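It touched down at TCP z=0.0469 against 0.047 expected, so the wedge is on the floor. I'll release it and retreat.

```bash
python3 - <<'E'
from h import *
arm.move_gripper(.062,10); st('open')
p=np.array(arm.read_eef_pos())
print(arm.line_to([p[0],p[1],.25],vel=.1,until_force=6)); st('up')
q=np.array(arm.read_joint_pos()); q[0]+=1.0; arm.move_j(q); st('clear')
for n in ('scene','top'):
    im=optics.read_camera(n); save(n+'7',im); np.save(f'pics/{n}7.npy',im)
t=np.load('pics/top7.npy');s=np.load('pics/scene7.npy')
save('t7c',cv2.resize(t[130:250,100:275],None,fx=4.5,fy=4.5,interpolation=2))
save('s7c',cv2.resize(s[120:260,280:430],None,fx=4.2,fy=4.2,interpolation=2))
E
```

```text
open t 27.12 tcp [0.5483 0.1836 0.0461] F [-0.6  0.3  0.2] w 0.0619
False
up t 29.31 tcp [0.5482 0.1836 0.2496] F [-0.4 -0.4  0.3] w 0.0618
clear t 31.31 tcp [0.1425 0.5602 0.2496] F [-0.2  0.6  0.2] w 0.0618
```

View pics/t7c.png

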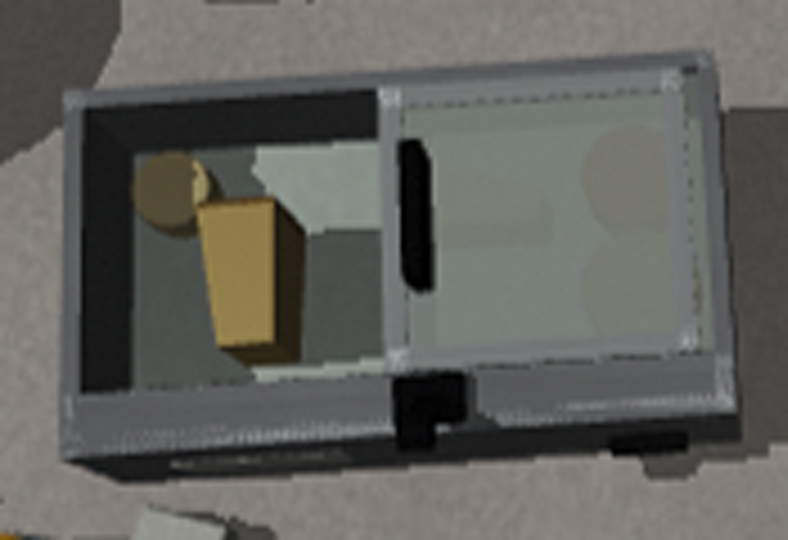

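View pics/s7c.png

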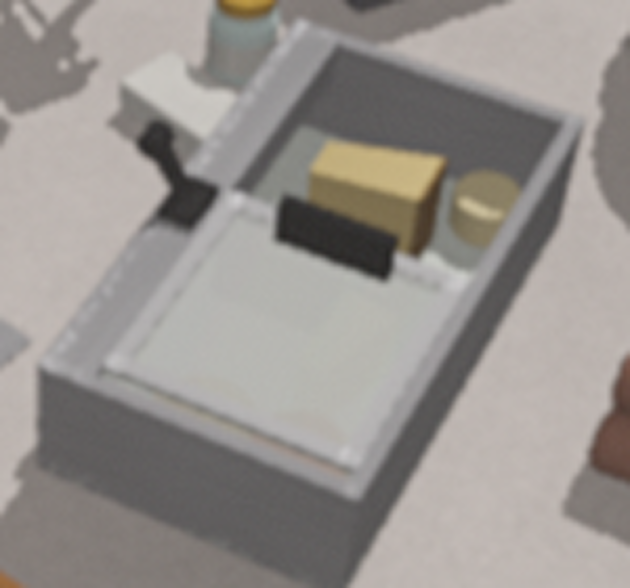

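View pics/top7.png

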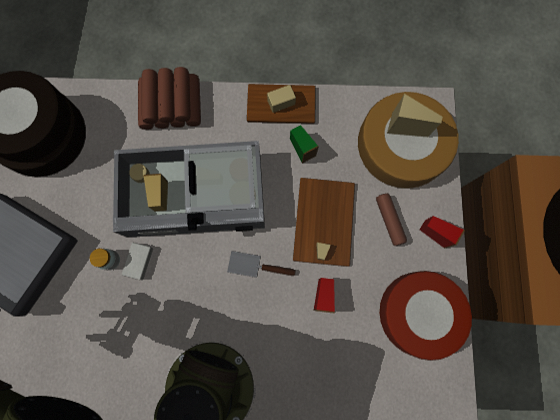

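The wedge stands upright in the bay, the cover is open (grip at (192,178)), and the other goods are at their original pixels. One last two-view check on the wedge, then I hand in.

```bash
python3 - <<'E'
from h import *
T=cal('top'); S=cal('scene')
rel=lambda p: np.round([(p-BAY)@cx_,(p-BAY)@cy_,p[2]],4)
tc=[(197,203),(272,198),(272,343),(216,345)]; sc=[(443,158),(415,195),(312,172),(328,143)]
P=[tri(ray(T,100+a/4.5,130+b/4.5),ray(S,280+c/4.2,120+d/4.2))[0] for (a,b),(c,d) in zip(tc,sc)]
for p in P: print(rel(p))
print('mid top',rel(np.mean(P,0)))
a=np.load('pics/top0.npy').astype(int);b=np.load('pics/top7.npy').astype(int)
for n,(x0,y0,x1,y1) in dict(nub=(312,240,336,262),jar=(88,246,120,272),packet=(122,240,155,282),knife=(225,248,300,278),salami=(372,190,410,248)).items(): print(n,np.abs(a-b)[y0:y1,x0:x1].mean().round(2))
arm.finish_job()
E
```

```text
[0.0262 0.0279 0.0987]
[ 0.0248 -0.0215  0.1017]
[-0.0626 -0.012   0.0753]
[-0.0634  0.0221  0.078 ]
mid top [-0.0188  0.0041  0.0884]
nub 1.66
jar 1.87
packet 2.32
knife 2.17
salami 2.06
the job is handed in; nothing more can be done
```

The cover is fully open and the wedge of cheese stands upright on the floor of the left-hand bay. I handed the job in at about 31 s of the 72 s allowed; no verdict is reported back.

- **Cover:** On the first push the catch held the cover, which stopped after a few millimetres and did not move on a second push. I threw the lever from leaning away to leaning toward the robot, then slid the cover until it hit its stop. The image measurement gives 190 mm of travel.
- **Wedge:** I gripped it at 44 mm width and lowered it slowly until the floor took its weight, at the expected height (TCP 46.9 mm, predicted 47 mm). Then I released it. The last two-view check puts its middle at about (-19, +4) mm from the bay's centre. Its top edges are 75–78 mm high at the narrow end and 99–102 mm at the rind end, against 84 and 100 mm expected.
- **Other goods:** The jar, packet, knife, salami and nub are unchanged between the first and last top views. I checked the small round only by eye, and it looks to be in the same place.

**Disagreements:** My two-view heights mostly came out 3–9 mm lower than the text, which I put down to calibration and hand-picked pixels. One attempt to triangulate the floor corner failed, with a 12 mm residual. So I did not measure the floor height in advance, and relied on the contact force at touchdown to confirm it.

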